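# Show the arched glaze-test tile to the inspection camera

### The job

Slide the dimmer of the camera's ring light until its grip stands level with the brass pointer beside the track, and leave it there. Then pick the test tile with the round arched top off the ware board and hold it up in the air in front of the inspection camera: foot end down, glazed face square to the lens and centred on its line of sight, 18 cm from the lens (the camera looks somewhat downwards, so lean the tile back to match). Finish while still holding it there; leave the other two tiles standing where they are and do not bump the camera out of place.

Things in the scene. Friction and masses are not known exactly. Their poses are not given: they have to be found in the camera images.
- dimmer (a joint): Position of the dimmer's grip along its straight track, 0 to 0.12 m; it grows towards +y of the track (point dimmer_top's y axis). It starts near 0 and must move towards larger values. Friction about 1.5 N; it stays where it is left.
- dimmer_top (a point): Centre of the top of the dimmer's black upright grip (28 mm across the track, 20 mm along it, 40 mm tall; top 54 mm above the table). Its y axis runs along the track, in the direction of growing joint value. The grip rides on a grey track box 40 mm wide, 170 mm long, 14 mm high, screwed to the table.
- mark (a point): Tip of the fixed brass pointer that lies on the table against the far long side of the dimmer's track box (26 mm long, 14 mm wide, 12 mm high, its wedge nose at the track). Its y axis is parallel to the track; the grip is right when dimmer_top has the same position as this point along that axis.
- tile_arch: Tile to present: standing clay test tile, plate 9 mm thick (x, centred on x=0), 50 wide (y), 100 tall (z), top 25 mm a half-round arch; foot 9 high, 50 wide, from x=-16 to +36 mm, the long toe on the glazed side. Origin: centre of the plate's underside; +x out of the blue glazed face, +z to the arched top. 0.09-0.18 kg. Its glazed face starts turned roughly away from the robot.
- face (a point): Centre of the glazed face of the arched tile: 4.5 mm in front of the plate's middle (+x) and 55 mm above its underside; axes as the tile's.
- tile_square: Standing test tile, same clay, glaze, thickness, width, height, foot and axes as tile_arch, but with a straight, square-cornered top. A bystander: leave it standing on the board.
- tile_gable: Standing test tile, same clay, glaze, thickness, width, height, foot and axes as tile_arch, but with a pointed gable top. A bystander: leave it standing on the board.
- board: Wooden ware board fixed on the table, 170 x 380 mm (x, y), 15 mm thick; origin: centre of its underside. The three tiles stand on it in a row along its y, about 105 mm apart, in any order.
- lens (a point): Centre of the front glass of the inspection camera (black, white ring light 85 mm across, on a stand at the far side, looking back to the robot and 11-32 deg down). It looks along this point's -x; y is level, z camera-up. Height 0.23-0.33 m, tilt and heading vary. Right pose: centre of the glazed face 180 mm in front of this point, tile axes parallel to this point's axes.

How it is judged:
By the outcome, as a careful person would: the job done as asked, in the order asked, and still so for the second after the job is handed in, while the arm keeps its last pose, push and grip.
It also fails if it takes over 56 s, if anything falls off the work surface, if the arm or the gripper's body presses on something with over 40 N, if the wrist force passes 120 N, or if a joint passes its speed limit or range.

### The arm

A 7-joint arm with a two-finger parallel gripper is mounted at the origin on the work surface. World frame = base frame: x ahead of the robot, y to its left, z up, the work surface at z = 0. Lengths are in m, angles in rad, forces in N, time in s.
With the tool pointing down it reaches from about 0.4 to 0.875 m from the base axis. Payload 19.3 kg.
Tool frame: the origin (TCP) lies midway between the tips of the shut fingers; the grasp point (between the pads) lies 19 mm behind it; z points along the fingers, y is the line along which they close (so a half turn about z gives the same grasp; the last joint's range is limited). The gripper opens to 85 mm and grips with 20 to 120 N. Pads are 22 mm wide; open, the fingers measure 114 mm over their backs; the gripper's body (76 mm by 85 mm) begins 54 mm behind the grasp point. The pads swing forward as they close: fully open they stand 13 mm farther back than shut.
Start: joints at [-1.407, 0.521, -0.036, 1.599, 0.021, 1.021, -0.113], TCP at [0.145, 0.608, 0.231] pointing down, gripper open.
Joint ranges: [-2.91, 2.91], [-0.3, 2.13], [-1.5, 1.42], [0.17, 2.43], [-1.26, 4.41], [0.16, 1.93], [-2.52, 2.52]. Speed limits (rad/s): [1.89, 1.89, 2.39, 2.39, 3.01, 3.01, 3.01].

### API

Orientations are given as [roll, pitch, yaw] about the fixed x, y, z axes, in that order (R = Rz(yaw) Ry(pitch) Rx(roll)).
In Python, from workcell import bot gives the robot as it stands.
- The arm moves only by the tool move_arm, never from a script. Its argument "moves" is a list that holds one entry, the list of rows, each a list of 7 numbers: the opening, from 0 (shut) to 1 (fully open), then the shift along the tool's x, y, z in units of 1000 mm (1.0 is 1000 mm), then the turn, a rotation vector about the tool's x, y, z in units of 2 pi rad (1.0 is 2 pi rad). A call has 1 to 5 rows; each row is the pose to reach, as a shift and turn from the pose commanded when the call began, along the tool's axes at that moment, turning the shorter way round; what a row does not reach only later rows make up. A row lasts 1/10 s, in which the tool goes at most 50 mm and 8.59 degrees, less where a joint would pass 70% of its speed; a pose out of reach is approached as far as the arm can. A call with a number of a shift or a turn outside -1 to 1 is refused whole. A call with a gripper value outside its range is refused whole. The fingers move at their own pace and stop on an object; "force" is the grip in N (left out, the last holds). Time passes only in rows, so rows that repeat a pose let the fingers close. It gives the time, the measured TCP pose, the force, the opening and the grip force at its end, in the units of the state.
- bot.observe(): the state, without advancing time (a new reading comes with each control period).
- bot.grab_frame(name): name is "side" or "top" or "wrist"; returns the picture (480x640x3 uint8, red, green, blue); there is no depth.
- bot.camera_params(name): a dict with "vertical_fov" (degrees; the focal length in pixels is half the picture's height over the tangent of half this angle, whatever the lens; pixels are square), "cx", "cy" (the principal point, pixels), "R" (3x3) and "t" (3): a world point X has camera coordinates R X + t. Camera axes: x right, y down, z forward; pixel columns grow to the right and rows downward; lengths in m; the calibration is good to about 2 mm. A picture is of the moment at which its call begins: read the wrist's pose just before it. camera_params takes no time and is no camera call; for the wrist camera it gives the pose at the moment of the call.
- bot.job_done(): hands the job in; it is judged then, once.
The state is a dict: "clock": time; "qpos": joint angles; "qd": joint speeds; "joint_efforts": joint torques, N m; "position": TCP position; "tool_rot": TCP orientation; "force": force on the tool from outside, world axes, zero at the start; "moment": the same for the moment, N m; "grip_width": finger opening in m; "finger_force": force on a finger pad.
Only numpy, scipy, OpenCV 4.12 (cv2) and the standard library are available. Lean on these libraries where they do the work, as an engineer would, in place of code of your own. Each camera call takes 0.05 s, during which the arm holds its last target. There are 200 camera calls.

## Working session

There is one attempt and no reset: what is moved stays moved. The work goes in short steps, Python scripts to look and compute and a tool call to move; the robot and the scene stay as the last step left them, time stands still between calls to the robot, and variables do not carry over. Pictures are saved under pics/ and viewed, at most 13 in all, crops included, and the job is handed in when it is done.

Besides the shell and the picture viewer there is one more tool, called after "Call:" as a command line: name --argument value ..., lists and objects as JSON in quotes. move_arm: Moves the arm, as the interface text tells. Shifts and turns lie within -1 to 1; 1 stands for 1000 mm of shift or 2 pi rad of turn. Its arguments: {"type":"object","properties":{"moves":{"type":"array"},"force":{"type":"number"}},"required":["moves"]}

```bash
mkdir -p pics; ls
python3 - <<'E'
from workcell import bot
import cv2,numpy as np
print(bot.observe())
for n in("side","top","wrist"):
    p=bot.camera_params(n);print(n,p)
    cv2.imwrite(f"pics/{n}0.png",bot.grab_frame(n)[:,:,::-1])
E
```

```text
pics
{'clock': 0.0, 'qpos': array([-1.40723247,  0.52203626, -0.03631298,  1.6000046 ,  0.02119127,
        1.02109215, -0.11281159]), 'qd': array([-1.09931164e-03, -9.29096100e-04, -1.07937820e-03,  5.43350851e-04,
        6.08454295e-05, -2.67318208e-04,  5.68439893e-04]), 'joint_efforts': array([-1.46565359e-03, -9.27100182e+01,  1.97923489e+00, -3.69919395e+01,
        1.77752436e-02,  8.40157358e-03, -2.11135250e-05]), 'position': array([0.14473892, 0.6076618 , 0.23071325]), 'tool_rot': array([-3.14043990e+00,  8.21352117e-05,  2.90779015e+00]), 'force': array([ 0.03862288, -0.16069922,  0.25346381]), 'moment': array([-0.00874247, -0.0127375 ,  0.0283173 ]), 'finger_force': 0.0, 'grip_width': 0.08560997013958666}
side {'vertical_fov': 46.77683608128281, 'cx': 319.85733334611007, 'cy': 243.07192554656854, 'R': array([[ 8.84723960e-01, -4.66115201e-01, -3.65319167e-04],
       [-3.47792413e-01, -6.59615628e-01, -6.66293974e-01],
       [ 3.10328780e-01,  5.89613299e-01, -7.45689082e-01]]), 't': array([-0.5524599 ,  0.32696819,  1.03473833])}
top {'vertical_fov': 47.46146712352277, 'cx': 319.91132914885833, 'cy': 233.09701472706888, 'R': array([[-0.01944698, -0.99977558, -0.0084021 ],
       [-0.99089317,  0.02039275, -0.13309716],
       [ 0.13323863,  0.00573724, -0.99106738]]), 't': array([0.01994249, 0.64226217, 1.24832065])}
wrist {'vertical_fov': 63.95163533778353, 'cx': 318.5716933958586, 'cy': 239.67248029239215, 'R': array([[ 2.32853967e-01,  9.72511600e-01, -4.67413807e-04],
       [ 9.21341856e-01, -2.20448206e-01,  3.20205830e-01],
       [ 3.11300844e-01, -7.49918457e-02, -9.47347881e-01]]), 't': array([-0.62509782, -0.04100127,  0.38144779])}
```

View pics/top0.png

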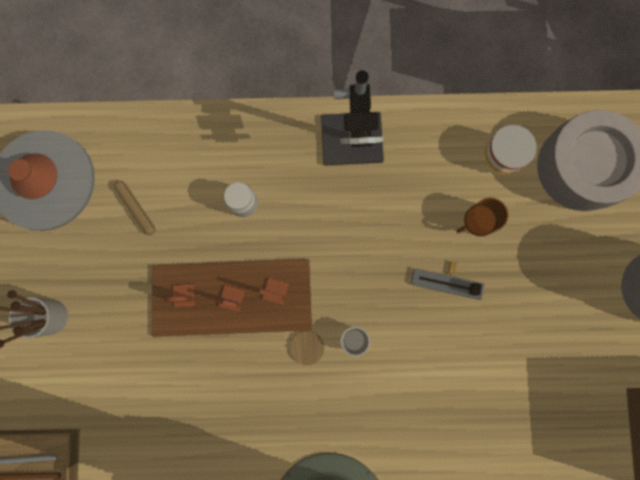

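View pics/side0.png

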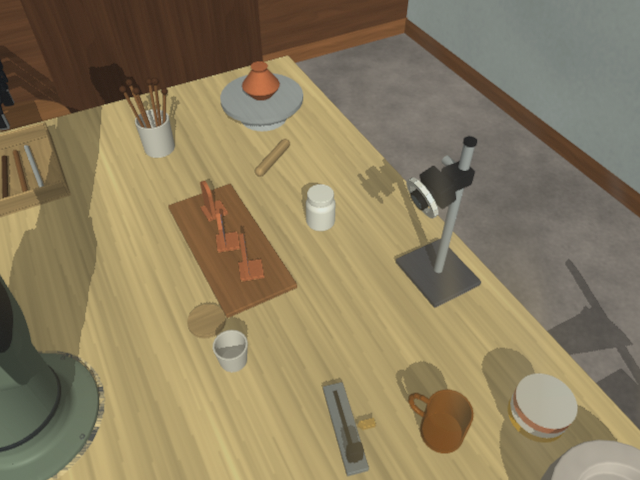

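The top view shows the board with three tiles at about (180..275, 295), the track at (447,284) with its grip at (475,289), the pointer at (453,268) and the camera at (362,135). The side view shows the same things, with the lens at about (425,195). Next I'll enlarge the parts that matter.

```bash
cat > h.py <<'E'
import numpy as np,cv2
from workcell import bot
def cam(n): 
    p=bot.camera_params(n); f=240/np.tan(np.radians(p['vertical_fov']/2)); return p['R'],p['t'],f,p['cx'],p['cy']
def ray(c,u,v):
    R,t,f,cx,cy=c; d=R.T@np.array([(u-cx)/f,(v-cy)/f,1]); return -R.T@t,d/np.linalg.norm(d)
def onz(c,u,v,z):
    o,d=ray(c,u,v); return o+d*(z-o[2])/d[2]
def proj(c,X):
    R,t,f,cx,cy=c; q=R@np.asarray(X)+t; return np.array([cx+f*q[0]/q[2],cy+f*q[1]/q[2]])
def tri(c1,p1,c2,p2):
    o1,d1=ray(c1,*p1);o2,d2=ray(c2,*p2)
    s=np.linalg.lstsq(np.c_[d1,-d2],o2-o1,rcond=None)[0]
    a=o1+s[0]*d1;b=o2+s[1]*d2; return (a+b)/2,np.linalg.norm(a-b)
E
python3 - <<'E'
import cv2,numpy as np
t=cv2.imread('pics/top0.png');s=cv2.imread('pics/side0.png')
z=lambda im,x,y,w,h:cv2.resize(im[y:y+h,x:x+w],(400,300),interpolation=cv2.INTER_CUBIC)
a=np.vstack([np.hstack([z(t,405,255,84,63),z(t,316,65,100,105//1*75//105)]),np.hstack([z(t,150,250,168,126),z(s,160,170,160,120)])])
cv2.imwrite('pics/c1.png',a)
b=np.vstack([np.hstack([z(s,300,370,136,102),z(s,390,130,100,75)]),np.hstack([z(t,316,95,80,60),z(s,190,170,100,75)])])
cv2.imwrite('pics/c2.png',b)
E
```

```text
(no output)
```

View pics/c1.png

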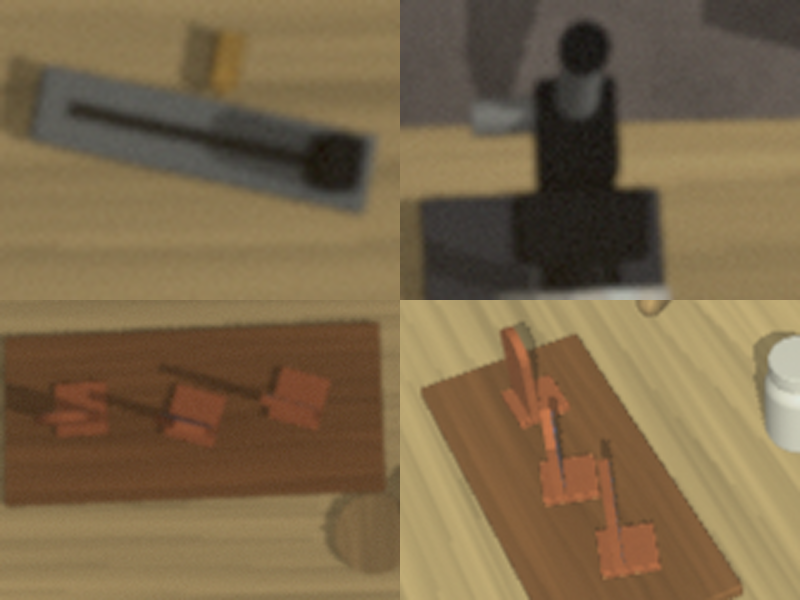

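View pics/c2.png

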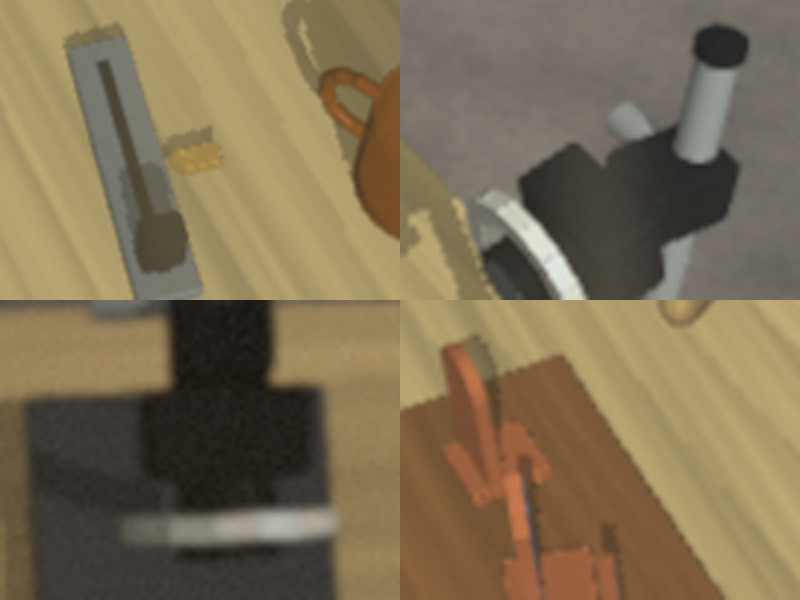

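The left tile (largest y) looks round-topped; I'll confirm that with the wrist camera. I'm computing rough positions and the move needed to look at the dimmer.

```bash
cat >> h.py <<'E'
from scipy.spatial.transform import Rotation as Ro
def delta(p,R,s=None):
    "shift/turn (tool axes, move units) from present pose to p,R"
    s=s or bot.observe(); R0=Ro.from_euler('xyz',s['tool_rot'])
    return np.round(R0.inv().apply(np.asarray(p)-s['position']),4),np.round((R0.inv()*R).as_rotvec()/2/np.pi,4)
def down(a): 
    "tool pointing down, tool y along world heading a"
    y=np.array([np.cos(a),np.sin(a),0]);z=np.array([0,0,-1.]);return Ro.from_matrix(np.c_[np.cross(y,z),y,z])
E
python3 - <<'E'
from h import *
T=cam('top');S=cam('side')
np.set_printoptions(precision=4,suppress=True)
k=84/400
for q in [(47,65),(377,133),(363,212),(32,137)]: print('corner',onz(T,405+q[0]*k,255+q[1]*k,.014))
print('ptr',onz(T,405+228*k,255+60*k,.012),onz(T,405+224*k,255+93*k,.012))
print('grip',onz(T,405+335*k,255+160*k,.054))
k=.42
for q in [(80,408),(195,412),(297,397)]: print('tile',onz(T,150+q[0]*k,250+(q[1]-300)*k,.024))
for q in [(2,337),(378,322),(384,490),(5,505)]: print('board',onz(T,150+q[0]*k,250+(q[1]-300)*k,.015))
c,e=tri(T,(362,140),S,(425,196)); print('lens',c,e)
s=bot.observe();R0=Ro.from_euler('xyz',s['tool_rot']).as_matrix();W=cam('wrist');print('cam in tool',R0.T@(-W[0].T@W[1]-s['position']), R0.T@W[0].T)
E
```

```text
corner [ 0.5559 -0.2184  0.014 ]
corner [ 0.5185 -0.3819  0.014 ]
corner [ 0.4795 -0.3726  0.014 ]
corner [ 0.52   -0.2094  0.014 ]
ptr [ 0.5567 -0.3098  0.012 ] [ 0.5402 -0.307   0.012 ]
grip [ 0.5044 -0.3491  0.054 ]
tile [0.5029 0.333  0.024 ]
tile [0.4967 0.2184 0.024 ]
tile [0.5096 0.1168 0.024 ]
board [0.576  0.4152 0.015 ]
board [0.5835 0.0353 0.015 ]
board [0.4164 0.0321 0.015 ]
board [0.4089 0.4086 0.015 ]
lens [ 0.7959 -0.082   0.2851] 0.0071950494992519196
cam in tool [ 0.0826  0.0005 -0.1434] [[-0.0012 -0.9474 -0.3201]
 [ 1.     -0.0013  0.0001]
 [-0.0006 -0.3201  0.9474]]
```

Call:
move_arm --moves '[[[1, -0.19, -0.165, -0.025, 0, 0, 0], [1, -0.19, -0.165, -0.025, 0, 0, 0], [1, -0.19, -0.165, -0.025, 0, 0, 0], [1, -0.19, -0.165, -0.025, 0, 0, 0], [1, -0.19, -0.165, -0.025, 0, 0, 0]]]'

```text
clock: 0.65
position: [0.2905, 0.4039, 0.2562]
tool_rot: [-3.142, -0.0, 2.908]
force: [0.7, 0.5, 0.0]
grip_width: 0.0858
finger_force: 0.0
```

Call:
move_arm --moves '[[[1, -0.185, -0.165, -0.025, 0, 0, 0], [1, -0.185, -0.165, -0.025, 0, 0, 0], [1, -0.185, -0.165, -0.025, 0, 0, 0], [1, -0.185, -0.165, -0.025, 0, 0, 0], [1, -0.185, -0.165, -0.025, 0, 0, 0]]]'

```text
clock: 1.15
position: [0.4322, 0.2004, 0.2814]
tool_rot: [3.141, 0.0, 2.908]
force: [1.4, 1.7, 0.0]
grip_width: 0.0855
finger_force: 0.0
```

Run:
```python
from h import *
np.set_printoptions(precision=4,suppress=True)
s=bot.observe();print(s['clock'],s['position'],s['tool_rot'],s['qpos'])
np.savez('w1.npz',*[np.asarray(x) for x in cam('wrist')])
cv2.imwrite('pics/w1.png',bot.grab_frame('wrist')[:,:,::-1])
```

```text
1.15 [0.4322 0.2004 0.2814] [3.1413 0.0001 2.9077] [-0.6852  0.2263  0.1515  1.9217 -0.0405  0.9962  0.8214]
```

View pics/w1.png

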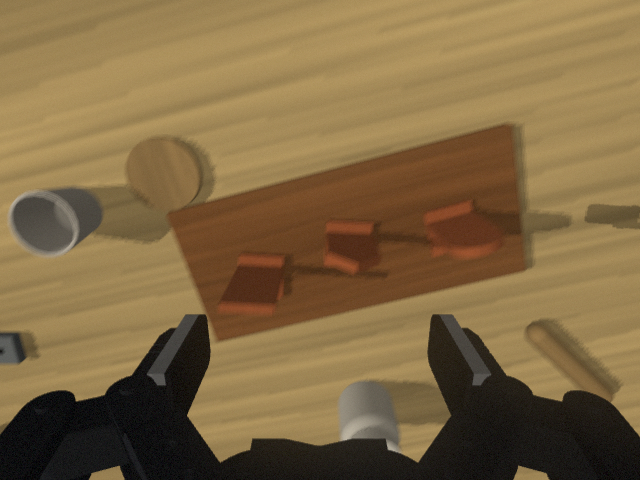

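The wrist view shows unglazed backs facing the robot. The round-topped tile is the rightmost at (463,232), meaning +y, and the gable is in the middle. Now on to the dimmer.

Call:
move_arm --moves '[[[1, -0.1, -0.225, 0.03, 0, 0, 0], [1, -0.1, -0.225, 0.03, 0, 0, 0], [1, -0.1, -0.225, 0.03, 0, 0, 0], [1, -0.1, -0.225, 0.03, 0, 0, 0], [1, -0.1, -0.225, 0.03, 0, 0, 0]]]'

```text
clock: 1.7
position: [0.4765, -0.0417, 0.2509]
tool_rot: [3.142, 0.0, 2.908]
force: [1.3, 0.8, -1.0]
grip_width: 0.0851
finger_force: 0.0
```

Call:
move_arm --moves '[[[1, -0.1135, -0.2485, 0.05, 0, 0, 0], [1, -0.1135, -0.2485, 0.05, 0, 0, 0], [1, -0.1135, -0.2485, 0.05, 0, 0, 0], [1, -0.1135, -0.2485, 0.05, 0, 0, 0], [1, -0.1135, -0.2485, 0.05, 0, 0, 0]]]'

```text
clock: 2.2
position: [0.5243, -0.2828, 0.2054]
tool_rot: [3.141, -0.0, 2.908]
force: [0.5, 1.2, 0.6]
grip_width: 0.0854
finger_force: 0.0
```

Call:
move_arm --moves '[[[1, 0, 0, 0, 0, 0, 0], [1, 0, 0, 0, 0, 0, 0]]]'

```text
clock: 2.4
position: [0.5236, -0.2818, 0.2052]
tool_rot: [-3.141, -0.001, 2.906]
force: [-0.8, 0.6, 0.0]
grip_width: 0.0855
finger_force: 0.0
```

Run:
```python
from h import *
np.set_printoptions(precision=4,suppress=True)
s=bot.observe();print(s['clock'],s['position'],s['tool_rot'],s['qpos'])
np.savez('w2.npz',*[np.asarray(x) for x in cam('wrist')])
cv2.imwrite('pics/w2.png',bot.grab_frame('wrist')[:,:,::-1])
```

```text
2.4 [ 0.5236 -0.2818  0.2052] [-3.1415 -0.0014  2.9057] [ 0.1651  0.5242  0.3303  1.7225 -0.2034  0.9301  1.9114]
```

View pics/w2.png

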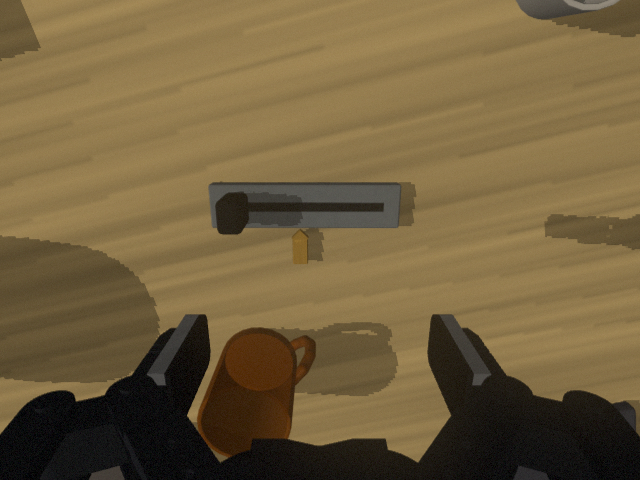

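The wrist view shows the track spanning x 209–400, the grip at (232,212) and the pointer's nose at (300,230). I'll refine these with masks.

Run:
```python
from h import *
np.set_printoptions(precision=4,suppress=True)
im=cv2.imread('pics/w2.png');W=[x for x in np.load('w2.npz').values()]
hsv=cv2.cvtColor(im,cv2.COLOR_BGR2HSV)
def big(m,x,y,w,h):
    k=np.zeros_like(m);k[y:y+h,x:x+w]=m[y:y+h,x:x+w]
    c=max(cv2.findContours(k,0,cv2.CHAIN_APPROX_NONE)[0],key=cv2.contourArea);return c[:,0,:]
b=big(((hsv[...,1]>150)&(hsv[...,2]>110)).astype('u1'),270,220,70,60)
print('brass bbox',b.min(0),b.max(0),'tip',b[b[:,1]==b[:,1].min()])
g=big((hsv[...,2]<48).astype('u1'),205,175,45,65)
print('grip bbox',g.min(0),g.max(0)); 
for y in range(190,238,4): q=g[g[:,1]==y][:,0]; print(y,q.min() if len(q) else 0,q.max() if len(q) else 0,end='; ')
t=big(((hsv[...,1]<70)&(hsv[...,2]>50)).astype('u1'),190,170,230,65)
print('track',cv2.minAreaRect(t))
C=[(209,184),(400,184),(400.5,227.5),(211,227.5)]
P=[onz(W,*q,.014) for q in C];print(np.array(P))
xc=b[:,0]; tip=onz(W,(b[:,0].min()+b[:,0].max())/2,b[:,1].min(),.012); print('tip',tip)
# project of grip top/bottom for check
y=P[1]-P[0];y/=np.linalg.norm(y);x=np.array([y[1],-y[0],0]);mid=sum(P)/4
print('yaxis',y,np.arctan2(y[1],y[0]),'mid',mid,'tip along',(tip-mid)@y, 'len',np.linalg.norm(P[1]-P[0]))
for s in(-.06,-.055,-.065):
  c=mid+s*y
  for z in(.014,.054):print(s,z,*[proj(W,np.array([c[0],c[1],z])+a*.014*x+bb*.01*y) for a in(-1,1) for bb in(-1,1)])
```

```text
brass bbox [292 231] [307 263] tip [[299 231]
 [300 231]]
grip bbox [216 193] [249 233]
190 0 0; 194 226 245; 198 221 247; 202 217 249; 206 216 249; 210 216 249; 214 216 248; 218 217 248; 222 217 247; 226 218 244; 230 219 241; 234 0 0; track ((304.0, 205.0), (44.0, 192.0), 90.0)
[[ 0.4805 -0.3696  0.014 ]
 [ 0.5199 -0.207   0.014 ]
 [ 0.5593 -0.2133  0.014 ]
 [ 0.5188 -0.3807  0.014 ]]
tip [ 0.5415 -0.3036  0.012 ]
yaxis [0.235 0.972 0.   ] 1.3335533929181487 mid [ 0.5196 -0.2926  0.014 ] tip along -0.005507545687717456 len 0.16730600365593998
-0.06 0.014 [225.4936 190.6463] [248.2026 190.6461] [227.8821 221.263 ] [250.0078 221.2622]
-0.06 0.054 [213.7785 200.7694] [239.3511 200.7689] [216.7973 234.8433] [241.6325 234.8419]
-0.055 0.014 [231.1709 190.6462] [253.8797 190.6461] [233.4136 221.2628] [255.5391 221.2619]
-0.055 0.054 [220.1718 200.7693] [245.744  200.7688] [223.0063 234.8429] [247.8411 234.8416]
-0.065 0.014 [219.8161 190.6463] [242.5255 190.6462] [222.3505 221.2632] [244.4765 221.2624]
-0.065 0.054 [207.3852 200.7695] [232.9581 200.7691] [210.5883 234.8436] [235.4239 234.8423]
```

Call:
move_arm --moves '[[[1, 0.0015, -0.0705, 0.06, 0, 0, 0], [1, 0.0015, -0.0705, 0.12, 0, 0, 0], [1, 0.0015, -0.0705, 0.15, 0, 0, 0], [1, 0.0015, -0.0705, 0.18, 0, 0, 0], [1, 0.0015, -0.0705, 0.18, 0, 0, 0]]]' --force 20

```text
clock: 2.95
position: [0.5037, -0.3464, 0.0211]
tool_rot: [3.139, -0.008, 2.909]
force: [-1.4, 0.2, 0.4]
grip_width: 0.0854
finger_force: 0.0
```

Call:
move_arm --moves '[[[0, 0, 0, 0, 0, 0, 0], [0, 0, 0, 0, 0, 0, 0], [0, 0, 0, 0, 0, 0, 0], [0, 0, 0, 0, 0, 0, 0], [0, 0, 0, 0, 0, 0, 0]]]'

```text
clock: 3.45
position: [0.5072, -0.3494, 0.0276]
tool_rot: [-3.141, 0.002, 2.908]
force: [-1.5, 2.1, 14.7]
grip_width: 0.0195
finger_force: 26.9
```

Run:
```python
from h import *
np.set_printoptions(precision=4,suppress=True)
s=bot.observe();print(s['clock'],s['position'],s['tool_rot'],s['qpos'],s['grip_width'],s['finger_force'],s['force'])
y=np.array([.235,.972]);print('along to go',(np.array([.5415,-.3036])-s['position'][:2])@y)
```

```text
3.45 [ 0.5072 -0.3494  0.0276] [-3.1411  0.0022  2.908 ] [ 0.3481  0.7937  0.2378  1.7636 -0.2947  0.617   2.096 ] 0.019538573115776826 26.908184587955475 [-1.4794  2.0596 14.6733]
along to go 0.05257924794100645
```

Call:
move_arm --moves '[[[0, 0, 0, -0.005, 0, 0, 0], [0, 0, 0.015, -0.005, 0, 0, 0], [0, 0, 0.03, -0.005, 0, 0, 0], [0, 0, 0.045, -0.005, 0, 0, 0], [0, 0, 0.052, -0.005, 0, 0, 0]]]'

```text
clock: 3.95
position: [0.5188, -0.2965, 0.031]
tool_rot: [3.141, -0.001, 2.909]
force: [-1.5, -1.5, -9.3]
grip_width: 0.0196
finger_force: 23.9
```

Call:
move_arm --moves '[[[0, 0, 0, 0, 0, 0, 0], [0, 0, 0, 0, 0, 0, 0], [0, 0, 0, 0, 0, 0, 0]]]'

```text
clock: 4.25
position: [0.5182, -0.299, 0.031]
tool_rot: [-3.142, -0.0, 2.907]
force: [-0.6, 1.4, -3.9]
grip_width: 0.0195
finger_force: 24.3
```

Run:
```python
from h import *
np.set_printoptions(precision=4,suppress=True)
s=bot.observe();print(s['clock'],s['position'],s['tool_rot'],s['grip_width'],s['finger_force'],s['force'])
y=np.array([.235,.972]);print('along to go',(np.array([.5415,-.3036])-s['position'][:2])@y)
```

```text
4.25 [ 0.5182 -0.299   0.031 ] [-3.1415 -0.0002  2.9073] 0.01947030581970913 24.3437522649765 [-0.5929  1.4091 -3.9495]
along to go 0.0009663964964377334
```

Call:
move_arm --moves '[[[1, 0, 0.001, 0, 0, 0, 0], [1, 0, 0.001, 0, 0, 0, 0], [1, 0, 0.001, 0, 0, 0, 0], [1, 0, 0.001, -0.02, 0, 0, 0], [1, 0, 0.001, -0.06, 0, 0, 0]]]'

```text
clock: 4.75
position: [0.5174, -0.2971, 0.0897]
tool_rot: [3.141, -0.004, 2.908]
force: [0.1, 0.6, 0.6]
grip_width: 0.0851
finger_force: 0.0
```

Call:
move_arm --moves '[[[1, 0, 0, -0.05, 0, 0, 0], [1, 0, 0, -0.1, 0, 0, 0], [1, 0, 0, -0.12, 0, 0, 0], [1, 0, 0, -0.12, 0, 0, 0], [1, 0, 0, -0.12, 0, 0, 0]]]'

```text
clock: 5.25
position: [0.5187, -0.2975, 0.211]
tool_rot: [3.142, 0.001, 2.908]
force: [-0.4, 0.1, -0.2]
grip_width: 0.0853
finger_force: 0.0
```

Run:
```python
from h import *
np.set_printoptions(precision=4,suppress=True)
s=bot.observe();print(s['clock'],s['position'],s['tool_rot'])
W=cam('wrist');im=bot.grab_frame('wrist')[:,:,::-1].copy();cv2.imwrite('pics/w3.png',im)
cv2.imwrite('pics/t3.png',bot.grab_frame('top')[:,:,::-1])
hsv=cv2.cvtColor(im,cv2.COLOR_BGR2HSV)
y0=np.array([.235,.972,0]);x0=np.array([.972,-.235,0])
for nm,X in(('wanted top',[.5192,-.2985,.054]),('base',[.5192,-.2985,.014])):
  print(nm,*[proj(W,np.array(X)+a*.014*x0+b*.01*y0) for a in(-1,1) for b in(-1,1)])
print('tip pred',proj(W,[.5415,-.3036,.012]))
cv2.imwrite('pics/c3.png',cv2.resize(im[150:300,220:420],(800,600),interpolation=cv2.INTER_CUBIC))
```

```text
5.25 [ 0.5187 -0.2975  0.211 ] [3.1415 0.0006 2.9078]
wanted top [304.3409 201.279 ] [329.4066 201.331 ] [304.6689 234.6653] [329.0217 234.7131]
base [305.8796 191.19  ] [328.1897 191.237 ] [306.1333 221.2553] [327.8769 221.2989]
tip pred [317.3075 229.85  ]
```

View pics/c3.png

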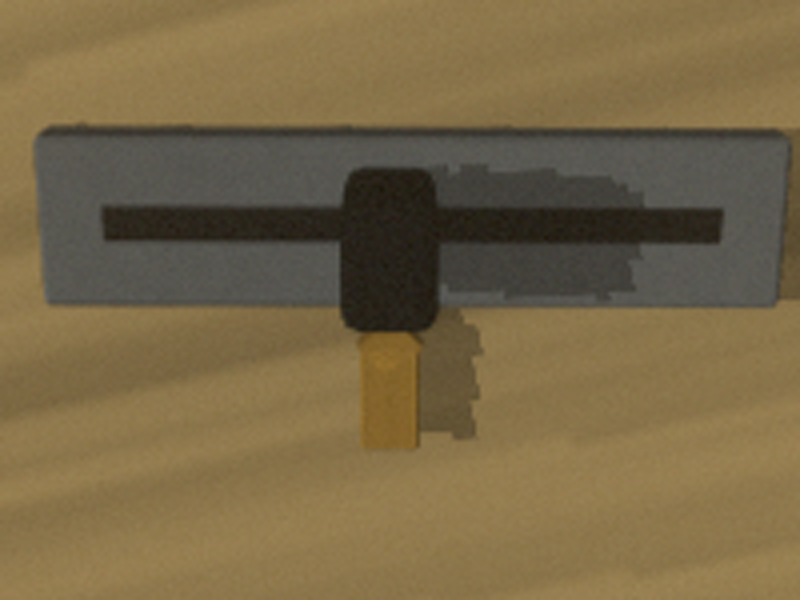

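The dimmer's grip (x 341–438, centre 389.5 in the crop) lines up with the pointer (361–418, centre 389.5), so that part is done. Next I'll view the lens from an oblique angle.

Run:
```python
from h import *
R=down(np.pi/2)*Ro.from_euler('y',-40,degrees=True)
print(R.as_matrix().round(3)); print(delta([.655,-.08,.39],R)); s=bot.observe();print(s['qpos'].round(3))
```

```text
[[-0.766  0.     0.643]
 [ 0.     1.    -0.   ]
 [-0.643 -0.    -0.766]]
(array([-0.0824,  0.2432, -0.1802]), array([-0.0129, -0.1108, -0.0357]))
[ 0.179  0.526  0.351  1.711 -0.215  0.944  1.951]
```

Call:
move_arm --moves '[[[1, -0.082, 0.243, -0.18, -0.013, -0.111, -0.036], [1, -0.082, 0.243, -0.18, -0.013, -0.111, -0.036], [1, -0.082, 0.243, -0.18, -0.013, -0.111, -0.036], [1, -0.082, 0.243, -0.18, -0.013, -0.111, -0.036], [1, -0.082, 0.243, -0.18, -0.013, -0.111, -0.036]]]'

```text
clock: 5.85
position: [0.6272, -0.1228, 0.3554]
tool_rot: [-3.139, 0.705, -3.137]
force: [1.3, -0.3, -0.3]
grip_width: 0.0855
finger_force: 0.0
```

Run:
```python
from h import *
R=down(np.pi/2)*Ro.from_euler('y',-40,degrees=True)
print(delta([.655,-.08,.39],R)); s=bot.observe();print(s['qpos'].round(3))
```

```text
(array([-0.0438,  0.0427, -0.0083]), array([0.0001, 0.0011, 0.0005]))
[ 0.05   0.154  0.114  2.023 -0.428  0.291  2.099]
```

Call:
move_arm --moves '[[[1, -0.044, 0.043, -0.008, 0, 0, 0], [1, -0.044, 0.043, -0.008, 0, 0, 0], [1, -0.044, 0.043, -0.008, 0, 0, 0], [1, -0.044, 0.043, -0.008, 0, 0, 0]]]'

```text
clock: 6.25
position: [0.6554, -0.0807, 0.3878]
tool_rot: [-3.14, 0.699, -3.138]
force: [-0.2, 0.7, -0.1]
grip_width: 0.0852
finger_force: 0.0
```

Run:
```python
from h import *
s=bot.observe();print(s['clock'],s['qpos'].round(3))
np.savez('w4.npz',*[np.asarray(x) for x in cam('wrist')])
im=bot.grab_frame('wrist')[:,:,::-1];cv2.imwrite('pics/w4.png',im)
c=proj(cam('wrist'),[.796,-.082,.285]);print(c)
x,y=int(c[0])-100,max(0,int(c[1])-75);print(x,y);cv2.imwrite('pics/c4.png',cv2.resize(im[y:y+150,x:x+200],(800,600),interpolation=cv2.INTER_CUBIC))
```

```text
6.25 [-0.154  0.152  0.231  1.936 -0.212  0.366  1.807]
[317.50140843 259.50906851]
217 184
```

View pics/c4.png

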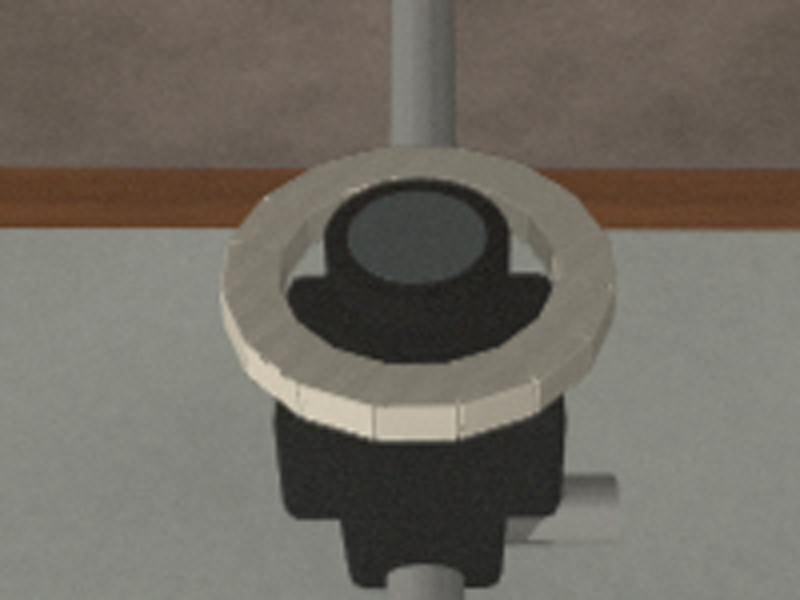

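The view is upside down. The ring's front face is an ellipse about (418,280), 392 px wide in the crop, and the lens glass, ahead of the ring, is at (417,238). I'll take a second oblique view from the left.

Run:
```python
from h import *
R=down(np.pi/2-np.radians(34))*Ro.from_euler('y',-43,degrees=True)
p=np.array([.53,.10,.42])-R.apply([.0826,0,-.1434])
print(p,delta(p,R))
```

```text
[0.66116069 0.011531   0.37145694] (array([0.0055, 0.093 , 0.0163]), array([ 0.0626, -0.008 ,  0.071 ]))
```

Call:
move_arm --moves '[[[1, 0.0055, 0.093, 0.016, 0.063, -0.008, 0.071], [1, 0.0055, 0.093, 0.016, 0.063, -0.008, 0.071], [1, 0.0055, 0.093, 0.016, 0.063, -0.008, 0.071], [1, 0.0055, 0.093, 0.016, 0.063, -0.008, 0.071], [1, 0.0055, 0.093, 0.016, 0.063, -0.008, 0.071]]]'

```text
clock: 6.8
position: [0.6591, -0.0006, 0.3679]
tool_rot: [-3.13, 0.679, 2.855]
force: [0.0, -1.3, -1.1]
grip_width: 0.0852
finger_force: 0.0
```

Call:
move_arm --moves '[[[1, 0, 0, 0, 0, 0, 0]]]'

```text
clock: 6.9
position: [0.6597, 0.0052, 0.3673]
tool_rot: [-3.131, 0.678, 2.861]
force: [-0.4, 0.1, -0.8]
grip_width: 0.0857
finger_force: 0.0
```

Run:
```python
from h import *
s=bot.observe();print(s['clock'],s['position'],s['qpos'].round(3))
np.savez('w5.npz',*[np.asarray(x) for x in cam('wrist')])
im=bot.grab_frame('wrist')[:,:,::-1];cv2.imwrite('pics/w5.png',im)
c=proj(cam('wrist'),[.796,-.082,.285]);print(c)
x,y=int(c[0])-100,max(0,int(c[1])-75);print(x,y);cv2.imwrite('pics/c5.png',cv2.resize(im[y:y+150,x:x+200],(800,600),interpolation=cv2.INTER_CUBIC))
```

```text
6.9 [0.65969882 0.00517893 0.36727524] [-0.795  0.227  0.636  1.94   0.422  0.448  0.744]
[270.56587505 291.21806957]
170 216
```

View pics/c5.png

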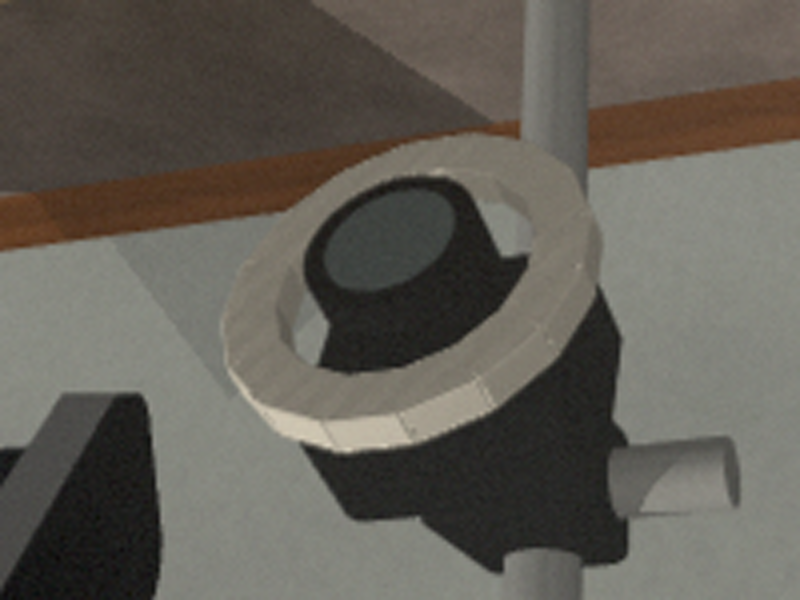

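```bash
cat > ring.py <<'E'
from h import *
np.set_printoptions(precision=4,suppress=True)
def refine(g,e,band=.13,it=3):
    (cx,cy),(A,B),an=e
    for k in range(it):
        pts=[];w=band/(k+1)
        for th in np.linspace(0,2*np.pi,90,endpoint=False):
            u=np.array([A/2*np.cos(th),B/2*np.sin(th)]);r=np.radians(an)
            d=np.array([u[0]*np.cos(r)-u[1]*np.sin(r),u[0]*np.sin(r)+u[1]*np.cos(r)])
            ss=np.linspace(1-w,1+w,41)
            P=np.float32([cx,cy])+np.outer(ss,d)
            v=sum(np.gradient(cv2.remap(c,P[:,:1].astype('f4'),P[:,1:].astype('f4'),1)[:,0])**2 for c in g)
            pts.append(P[v.argmax()])
        pts=np.float32(pts);e2=cv2.fitEllipseAMS(pts)
        for _ in range(3):
            (cx,cy),(A,B),an=e2;r=np.radians(an);q=pts-[cx,cy];x=q@[np.cos(r),np.sin(r)];y=q@[-np.sin(r),np.cos(r)]
            res=np.abs(np.hypot(x/A*2,y/B*2)-1);ok=res<max(.015,1.5*np.median(res));e2=cv2.fitEllipseAMS(pts[ok].astype('f4'))
        (cx,cy),(A,B),an=e2
    return e2,ok.sum(),np.median(res)
def circle(c,e,rad):
    "circle poses (centre, normal to camera) in world from its image ellipse"
    R,t,f,px,py=c;(cx,cy),(A,B),an=e;r=np.radians(an)
    Q=np.array([[np.cos(r),-np.sin(r)],[np.sin(r),np.cos(r)]]);M=Q@np.diag([4/A**2,4/B**2])@Q.T;m=np.array([cx,cy])
    C=np.zeros((3,3));C[:2,:2]=M;C[:2,2]=C[2,:2]=-M@m;C[2,2]=m@M@m-1
    K=np.array([[f,0,px],[0,f,py],[0,0,1]]);C=K.T@C@K
    w,V=np.linalg.eigh(C)
    if w[1]<0: w=-w
    o=np.argsort(-w);l1,l2,l3=w[o];V=V[:,o]
    out=[]
    for s in(1,-1):
        n=V@np.array([s*np.sqrt((l1-l2)/(l1-l3)),0,np.sqrt((l2-l3)/(l1-l3))])
        z=rad*np.array([s*l3*np.sqrt((l1-l2)/(l1-l3)),0,l1*np.sqrt((l2-l3)/(l1-l3))])/np.sqrt(-l1*l3)
        X=V@z
        if X[2]<0:X=-X
        if n@X>0:n=-n
        out.append((R.T@(X-t),R.T@n))
    return out
E
python3 - <<'E'
from ring import *
D={4:((217,184),{'glass':((417,238),(140,96),0),'in':((417,271),(278,184),0),'out':((418,279),(392,260),0)}),
   5:((170,216),{'glass':((390,241),(140,92),-25),'in':((405,272),(280,180),-25),'out':((406,276),(392,250),-25)})}
for k,(o,E) in D.items():
    W=[x for x in np.load(f'w{k}.npz').values()];im=cv2.imread(f'pics/w{k}.png')
    g=[c.astype('f4') for c in cv2.split(cv2.GaussianBlur(im,(0,0),.7))]
    for n,e in E.items():
        e0=((o[0]+e[0][0]/4-.4,o[1]+e[0][1]/4-.4),(e[1][0]/4,e[1][1]/4),e[2])
        e2,ok,rs=refine(g,e0,.16 if n!='glass' else .2)
        print(k,n,np.round(e2[0],2),np.round(e2[1],2),round(e2[2],1),ok,round(float(rs),3))
        for X,N in circle(W,e2,{'glass':.015,'in':.030,'out':.0425}[n]): print('   ',X,N,'tilt',np.degrees(np.arcsin(-N[2])).round(1),'head',np.degrees(np.arctan2(N[1],N[0])).round(1))
E
```

```text
4 glass [320.19 241.1 ] [26.68 36.36] 92.4 62 0.023
    [ 0.7726 -0.0788  0.2812] [-0.2787 -0.0309  0.9599] tilt -73.7 head -173.7
    [ 0.7722 -0.0788  0.2806] [-0.9791  0.0232 -0.2021] tilt 11.7 head 178.6
4 in [320.91 251.79] [45.73 68.33] 89.0 56 0.011
    [ 0.7958 -0.0781  0.2793] [-0.2185  0.0093  0.9758] tilt -77.4 head 177.6
    [ 0.7945 -0.0781  0.277 ] [-0.9486 -0.0188 -0.316 ] tilt 18.4 head -178.9
4 out [321.61 252.89] [65.66 97.88] 89.8 64 0.007
    [ 0.7944 -0.0775  0.2827] [-0.2251 -0.0025  0.9743] tilt -77.0 head -179.4
    [ 0.7917 -0.0775  0.278 ] [-0.9491 -0.0094 -0.3147] tilt 18.3 head -179.4
5 glass [265.59 274.42] [24.92 35.96] 245.2 54 0.021
    [ 0.7777 -0.0767  0.2782] [-0.1607  0.4638  0.8713] tilt -60.6 head 109.1
    [ 0.7773 -0.0769  0.2777] [-0.9692  0.0756 -0.2343] tilt 13.6 head 175.5
5 in [270.14 283.93] [43.25 66.96] 243.4 57 0.017
    [ 0.8039 -0.083   0.2747] [-0.121   0.4765  0.8708] tilt -60.6 head 104.3
    [ 0.8025 -0.0838  0.2728] [-0.9527  0.0152 -0.3035] tilt 17.7 head 179.1
5 out [271.52 284.73] [61.05 99.57] 62.2 58 0.011
    [ 0.7923 -0.0751  0.283 ] [-0.0817  0.485   0.8707] tilt -60.5 head 99.6
    [ 0.7894 -0.0768  0.279 ] [-0.9431 -0.0223 -0.3318] tilt 19.4 head -178.6
```

Run:
```python
from ring import *
c={};W={}
for k,(u,v) in {4:(321.2,243.5),5:(267.3,276)}.items():
    W[k]=[x for x in np.load(f'w{k}.npz').values()];im=cv2.imread(f'pics/w{k}.png')
    r=cv2.resize(im[int(v)-25:int(v)+25,int(u)-30:int(u)+30],None,fx=8,fy=8,interpolation=cv2.INTER_CUBIC)
    g=cv2.GaussianBlur(cv2.cvtColor(r,6),(0,0),4);mid=g[200+4,240+4];
    lo=np.percentile(g,5);m=((g>(lo+mid)/2.0)&(g<mid+25.)).astype('u1')
    n,L,S,Ce=cv2.connectedComponentsWithStats(m);l=L[204,244]
    ct=max(cv2.findContours((L==l).astype('u1'),0,1)[0],key=cv2.contourArea)
    e=cv2.fitEllipse(ct);print(k,mid,lo,S[l],e)
    f=lambda q:(q+.5)/8-.5
    e2=((int(u)-30+f(e[0][0]),int(v)-25+f(e[0][1])),(e[1][0]/8,e[1][1]/8),e[2]);c[k]=e2[0]
    X,N=circle(W[k],e2,.015)[1];print(e2,X,N)
print('glass',tri(W[4],c[4],W[5],c[5]))
# direct: ring front centre in view = projection of centre
print('ring',tri(W[4],proj(W[4],[.7917,-.0775,.278]),W[5],proj(W[5],[.7894,-.0768,.279])))
T=cam('top');a=onz(T,340.6,141,.278);b=onz(T,383.4,138.6,.278);d=a-b;print('top heading err deg',np.degrees(np.arctan2(d[0],d[1])),np.linalg.norm(d))
```

```text
4 67 35.0 [  103   110   278   187 40797] ((241.11444091796875, 202.9295654296875), (185.49559020996094, 277.8677673339844), 88.50749969482422)
((320.7018051147461, 242.92869567871094), (23.186948776245117, 34.73347091674805), 88.50749969482422) [ 0.7857 -0.0783  0.2743] [-0.9545 -0.0249 -0.2972]
5 66 32.0 [  112    99   262   204 38196] ((242.89984130859375, 200.5964813232422), (171.74935913085938, 280.8057556152344), 61.4019775390625)
((266.9249801635742, 275.6370601654053), (21.468669891357422, 35.1007194519043), 61.4019775390625) [ 0.7847 -0.079   0.2749] [-0.9515 -0.0253 -0.3068]
glass (array([ 0.7834, -0.0783,  0.2761]), np.float64(4.0555166879846985e-05))
ring (array([ 0.791 , -0.0775,  0.2783]), np.float64(0.00022505886765360536))
top heading err deg -2.050035855165074 0.08465964083380945
```

Run:
```python
from ring import *
W=[x for x in np.load('w1.npz').values()];im=cv2.imread('pics/w1.png')
cv2.imwrite('pics/c6.png',cv2.resize(im[190:280,405:525],(800,600),interpolation=cv2.INTER_CUBIC))
```

```text
(no output)
```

View pics/c6.png

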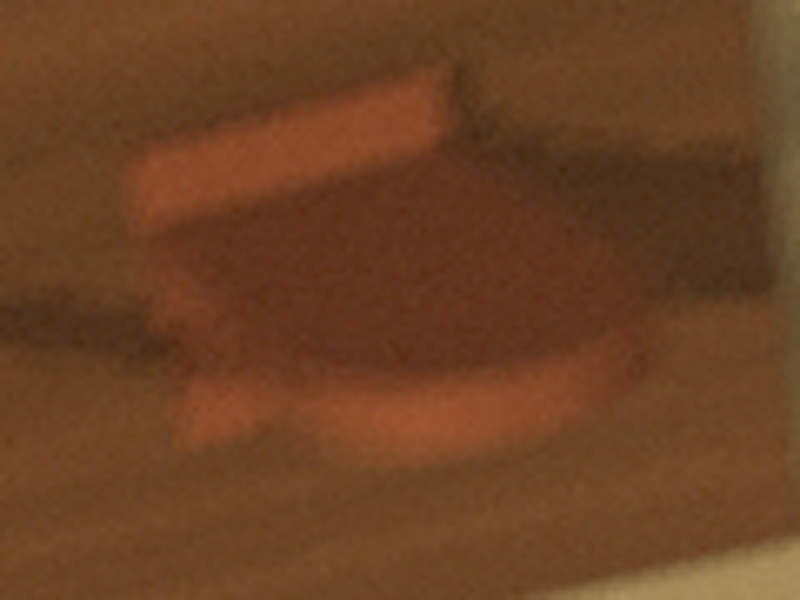

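The crop shows the arch tile's heel strip with corners (130,152), (445,68), (440,150) and (150,230).

Run:
```python
from ring import *
W=[x for x in np.load('w1.npz').values()]
k=120/800
P=[onz(W,405+u*k-.4,190+v*k-.4,.024) for u,v in[(130,152),(445,68),(440,150),(150,230)]]
print(np.array(P))
d=P[1]-P[0];e=P[2]-P[3];print(np.degrees(np.arctan2(-d[0],d[1])),np.degrees(np.arctan2(-e[0],e[1])),np.linalg.norm(d),np.linalg.norm(e))
a=np.arctan2(-d[0],d[1]);x=np.array([np.cos(a),np.sin(a),0]);c=(P[2]+P[3])/2+.0045*x;c2=(P[0]+P[1])/2+.016*x;print('tile',c,c2)
R=down(a);print(delta([c2[0],c2[1],.23],R),bot.observe()['qpos'])
```

```text
[[0.4802 0.3063 0.024 ]
 [0.4782 0.3572 0.024 ]
 [0.4915 0.355  0.024 ]
 [0.494  0.3076 0.024 ]]
2.25088366733441 2.948515447828503 0.05095282185856885 0.047483409535448606
tile [0.4973 0.3315 0.024 ] [0.4952 0.3324 0.024 ]
(array([ 0.2796,  0.2714, -0.0522]), array([0.0657, 0.0944, 0.1908])) [-0.7903  0.2259  0.635   1.9405  0.419   0.4469  0.753 ]
```

Call:
move_arm --moves '[[[1, 0.28, 0.271, -0.052, 0.066, 0.094, 0.191], [1, 0.28, 0.271, -0.052, 0.066, 0.094, 0.191], [1, 0.28, 0.271, -0.052, 0.066, 0.094, 0.191], [1, 0.28, 0.271, -0.052, 0.066, 0.094, 0.191], [1, 0.28, 0.271, -0.052, 0.066, 0.094, 0.191]]]'

```text
clock: 7.45
position: [0.5552, 0.2104, 0.28]
tool_rot: [3.031, 0.309, 2.144]
force: [0.0, -0.8, -1.0]
grip_width: 0.0854
finger_force: 0.0
```

Run:
```python
from h import *
print(delta([.496,.332,.23],down(np.radians(2.5))),bot.observe()['qpos'].round(3))
```

```text
(array([0.1431, 0.0153, 0.0085]), array([0.0301, 0.0434, 0.0863])) [-1.099  0.422  0.636  1.8    0.073  0.865  0.024]
```

Call:
move_arm --moves '[[[1, 0.143, 0.015, 0.009, 0.03, 0.043, 0.086], [1, 0.143, 0.015, 0.009, 0.03, 0.043, 0.086], [1, 0.143, 0.015, 0.009, 0.03, 0.043, 0.086], [1, 0.143, 0.015, 0.009, 0.03, 0.043, 0.086], [1, 0.143, 0.015, 0.009, 0.03, 0.043, 0.086]]]'

```text
clock: 7.95
position: [0.498, 0.3284, 0.2296]
tool_rot: [3.138, 0.004, 1.615]
force: [0.4, -1.0, -0.3]
grip_width: 0.0852
finger_force: 0.0
```

Call:
move_arm --moves '[[[1, 0, 0, 0, 0, 0, 0], [1, 0, 0, 0, 0, 0, 0]]]'

```text
clock: 8.15
position: [0.497, 0.3298, 0.2304]
tool_rot: [3.135, 0.006, 1.623]
force: [-0.1, 0.7, 0.5]
grip_width: 0.0858
finger_force: 0.0
```

Run:
```python
from h import *
np.set_printoptions(precision=4,suppress=True)
print(delta([.496,.332,.23],down(np.radians(2.5))),bot.observe()['qpos'].round(3),bot.observe()['tool_rot'])
np.savez('w6.npz',*[np.asarray(x) for x in cam('wrist')]);W=cam('wrist')
im=bot.grab_frame('wrist')[:,:,::-1];cv2.imwrite('pics/w6.png',im)
c=proj(W,[.5,.33,.05]);x,y=int(c[0])-80,int(c[1])-60;print(x,y)
cv2.imwrite('pics/c7.png',cv2.resize(im[y:y+120,x:x+160],(800,600),interpolation=cv2.INTER_CUBIC))
```

```text
(array([ 0.0023, -0.0009,  0.0004]), array([0.001 , 0.001 , 0.0013])) [-1.081  0.539  0.578  1.703 -0.33   0.996 -0.336] [3.1351 0.0062 1.6227]
240 149
```

View pics/c7.png

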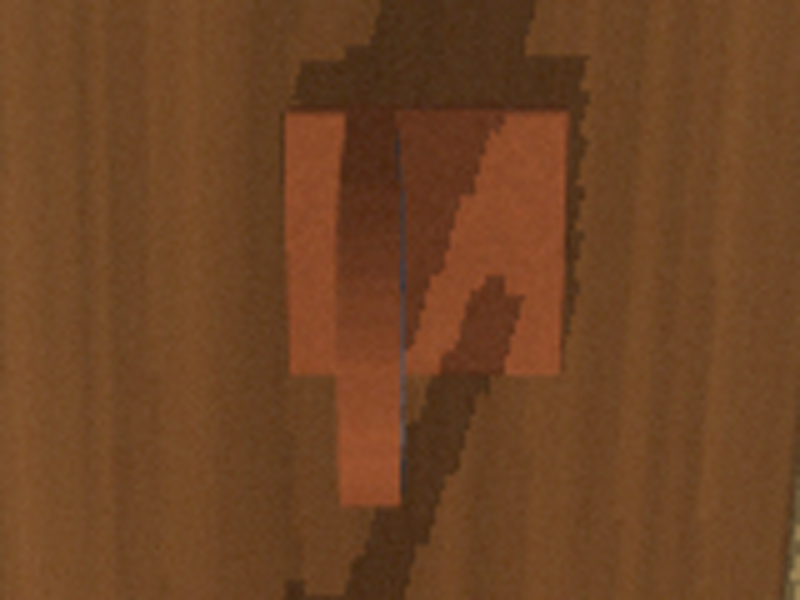

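The foot's top shows corners (285,111), (568,111), (561,375) and (290,375), with the plate and a blue face edge at about x=402.

Run:
```python
from ring import *
W=[x for x in np.load('w6.npz').values()]
P=np.array([onz(W,240+u/5-.4,149+v/5-.4,.024) for u,v in[(285,111),(568,111),(561,375),(290,375)]]);print(P)
d=[P[0]-P[3],P[1]-P[2],P[1]-P[0],P[2]-P[3]];print([np.linalg.norm(v) for v in d],[np.degrees(np.arctan2(-v[0],v[1])) for v in d[:2]],[np.degrees(np.arctan2(v[1],v[0])) for v in d[2:]])
m=P.mean(0);a=np.radians(np.mean([np.degrees(np.arctan2(-v[0],v[1])) for v in d[:2]]+[np.degrees(np.arctan2(v[1],v[0])) for v in d[2:]]));x=np.array([np.cos(a),np.sin(a),0]);t=m-.010*x
print('tile',t,np.degrees(a)); s=bot.observe();print(delta([t[0],t[1],.076],down(a)))
```

```text
[[0.477  0.3583 0.024 ]
 [0.5281 0.3609 0.024 ]
 [0.5308 0.3111 0.024 ]
 [0.4795 0.3086 0.024 ]]
[np.float64(0.04980619923001755), np.float64(0.04985469622805031), np.float64(0.05124015914211597), np.float64(0.051355074204169064)] [np.float64(2.9295078428708967), np.float64(3.06146940707662)] [np.float64(2.8476120401860108), np.float64(2.7938356368382085)]
tile [0.4939 0.3342 0.024 ] 2.908106231742934
(array([ 0.0049, -0.0036,  0.1543]), array([0.001 , 0.001 , 0.0002]))
```

Call:
move_arm --moves '[[[1, 0.0045, -0.0035, 0.04, 0.001, 0.001, 0.0005], [1, 0.0045, -0.0035, 0.08, 0.001, 0.001, 0.0005], [1, 0.0045, -0.0035, 0.12, 0.001, 0.001, 0.0005], [1, 0.0045, -0.0035, 0.145, 0.001, 0.001, 0.0005], [1, 0.0045, -0.0035, 0.154, 0.001, 0.001, 0.0005]]]' --force 50

```text
clock: 8.7
position: [0.4924, 0.334, 0.074]
tool_rot: [-3.139, 0.002, 1.62]
force: [1.2, 0.2, 0.1]
grip_width: 0.0857
finger_force: 0.0
```

Call:
move_arm --moves '[[[1, 0, 0, 0, 0, 0, 0], [1, 0, 0, 0, 0, 0, 0]]]'

```text
clock: 8.9
position: [0.4942, 0.3349, 0.0775]
tool_rot: [3.141, -0.001, 1.619]
force: [0.5, 0.4, 0.4]
grip_width: 0.0852
finger_force: 0.0
```

Run:
```python
from h import *
s=bot.observe();print(s['position'],s['tool_rot'],s['force'],delta([.4939,.3342,.076],down(np.radians(2.91))))
```

```text
[0.49419616 0.33487358 0.07752745] [ 3.14075856e+00 -1.30179687e-03  1.61872802e+00] [0.45947745 0.40252834 0.38809616] (array([-0.0007, -0.0003,  0.0015]), array([ 0.0001, -0.0002, -0.0005]))
```

Well aligned, so I close on the plate.

Call:
move_arm --moves '[[[0.4, 0, 0, 0.001, 0, 0, -0.0005], [0.25, 0, 0, 0.001, 0, 0, -0.0005], [0.15, 0, 0, 0.001, 0, 0, -0.0005], [0, 0, 0, 0.001, 0, 0, -0.0005], [0, 0, 0, 0.001, 0, 0, -0.0005]]]' --force 50

```text
clock: 9.4
position: [0.4937, 0.3345, 0.0754]
tool_rot: [-3.141, -0.001, 1.621]
force: [-0.1, -0.5, 1.0]
grip_width: 0.0127
finger_force: 0.0
```

Call:
move_arm --moves '[[[0, 0, 0, 0.0, 0, 0, 0], [0, 0, 0, 0.0, 0, 0, 0], [0, 0, 0, 0.0, 0, 0, 0], [0, 0, 0, 0.0, 0, 0, 0]]]'

```text
clock: 9.8
position: [0.4938, 0.3346, 0.0754]
tool_rot: [-3.141, -0.001, 1.621]
force: [0.1, -0.1, 5.3]
grip_width: 0.0083
finger_force: 49.4
```

Run:
```python
from h import *
s=bot.observe();print(s['position'],s['tool_rot'],s['force'],s['grip_width'],s['finger_force'],delta([.4939,.3342,.076],down(np.radians(2.91))))
```

```text
[0.49381184 0.33458887 0.07539146] [-3.14139116e+00 -7.95171106e-04  1.62110401e+00] [ 0.09430654 -0.13969777  5.33945165] 0.008337099585088876 49.36097698286176 (array([-0.0004,  0.0001, -0.0006]), array([-0.    , -0.0001, -0.0001]))
```

Call:
move_arm --moves '[[[0, 0, 0, -0.015, 0, 0, 0], [0, 0, 0, -0.04, 0, 0, 0], [0, 0, 0, -0.08, 0, 0, 0], [0, 0, 0, -0.12, 0, 0, 0], [0, 0, 0, -0.15, 0, 0, 0]]]'

```text
clock: 10.3
position: [0.4939, 0.3341, 0.2283]
tool_rot: [3.141, -0.001, 1.621]
force: [1.1, 1.1, -1.3]
grip_width: 0.0079
finger_force: 48.9
```

Call:
move_arm --moves '[[[0, 0, 0, -0.02, 0, 0, 0], [0, 0, 0, -0.03, 0, 0, 0]]]'

```text
clock: 10.5
position: [0.494, 0.3344, 0.2576]
tool_rot: [3.141, -0.002, 1.621]
force: [0.7, 0.3, -2.7]
grip_width: 0.0085
finger_force: 48.9
```

```bash
cat >> h.py <<'E'
def goal(lens=(.7834,-.0783,.2761),tilt=18.2,head=1.4,off=(-.0045,.0004,.0054)):
    t,h=np.radians([tilt,head]);x=np.array([np.cos(t)*np.cos(h),np.cos(t)*np.sin(h),np.sin(t)])
    y=np.array([-np.sin(h),np.cos(h),0]);z=np.cross(x,y);M=np.c_[x,y,z]
    f=np.array(lens)-.18*x
    return f+M@np.array(off),Ro.from_matrix(np.c_[y,x,-z]),f,M
E
python3 - <<'E'
from h import *
p,R,f,M=goal();s=bot.observe();print(p,f,s['position'],s['qpos'].round(3),delta(p,R),delta(p+[-.06,0,.03],R))
E
```

```text
[ 0.6064866  -0.08222355  0.22360406] [ 0.61245607 -0.08247778  0.21987971] [0.4939965  0.33438298 0.25763651] [-1.096  0.511  0.594  1.672 -0.322  1.055 -0.352] (array([-0.4218,  0.0915,  0.0333]), array([-0.0504, -0.001 ,  0.004 ])) (array([-0.4187,  0.0316,  0.0032]), array([-0.0504, -0.001 ,  0.004 ]))
```

Call:
move_arm --moves '[[[0, -0.03, 0.002, 0, 0, 0, 0], [0, -0.07, 0.005, 0, 0, 0, 0], [0, -0.11, 0.008, 0, 0, 0, 0], [0, -0.15, 0.012, 0, 0, 0, 0], [0, -0.19, 0.015, 0, 0, 0, 0]]]'

```text
clock: 11.0
position: [0.5178, 0.1437, 0.2549]
tool_rot: [-3.14, -0.0, 1.621]
force: [1.1, -0.6, -1.5]
grip_width: 0.0082
finger_force: 48.9
```

Call:
move_arm --moves '[[[0, -0.04, 0.003, 0, -0.01, 0, 0.001], [0, -0.08, 0.006, 0, -0.02, 0, 0.002], [0, -0.12, 0.009, 0, -0.03, 0, 0.003], [0, -0.16, 0.012, 0, -0.04, 0, 0.004], [0, -0.2, 0.015, 0.001, -0.05, -0.001, 0.004]]]'

```text
clock: 11.5
position: [0.5428, -0.0552, 0.254]
tool_rot: [2.826, 0.002, 1.595]
force: [1.1, 0.5, -1.4]
grip_width: 0.0086
finger_force: 49.0
```

Run:
```python
from h import *
p,R,f,M=goal();s=bot.observe();print(s['qpos'].round(3),delta(p,R))
```

```text
[-0.533  0.267  0.642  2.067 -0.349  0.567  0.359] (array([-0.0284,  0.0504,  0.0485]), array([-0.0003,  0.0004,  0.0001]))
```

Call:
move_arm --moves '[[[0, -0.012, 0.02, 0.02, 0, 0, 0], [0, -0.024, 0.04, 0.04, 0, 0, 0], [0, -0.0285, 0.05, 0.048, 0, 0, 0], [0, -0.0285, 0.0505, 0.0485, 0, 0, 0], [0, -0.0285, 0.0505, 0.0485, 0, 0, 0]]]'

```text
clock: 12.0
position: [0.6062, -0.0805, 0.2232]
tool_rot: [2.829, 0.002, 1.595]
force: [-0.4, 0.1, -2.1]
grip_width: 0.0083
finger_force: 49.2
```

Call:
move_arm --moves '[[[0, 0, 0, 0, 0, 0, 0], [0, 0, 0, 0, 0, 0, 0], [0, 0, 0, 0, 0, 0, 0]]]'

```text
clock: 12.3
position: [0.6068, -0.0801, 0.2239]
tool_rot: [2.827, 0.002, 1.596]
force: [1.1, -0.1, -1.4]
grip_width: 0.0083
finger_force: 49.2
```

Run:
```python
from h import *
p,R,f,M=goal();s=bot.observe();print(s['clock'],delta(p,R),s['force'],s['grip_width'])
S=cam('side');T=cam('top')
a=bot.grab_frame('side')[:,:,::-1];b=bot.grab_frame('top')[:,:,::-1];c=bot.grab_frame('wrist')[:,:,::-1];W=cam('wrist')
cv2.imwrite('pics/s8.png',a);cv2.imwrite('pics/t8.png',b);cv2.imwrite('pics/w8.png',c)
o=f-M@[.0045,0,.055]
for n,C in(('side',S),('top',T),('wrist',W)):
  print(n,'lens',proj(C,[.7834,-.0783,.2761]).round(1),'foot pts',[proj(C,o+M@np.array(q)).round(1).tolist() for q in[(.036,.025,0),(.036,-.025,0),(-.016,.025,0),(-.016,-.025,0),(0,0,.1)]])
z=lambda im,x,y,w,h:cv2.resize(im[y:y+h,x:x+w],(400,300),interpolation=cv2.INTER_CUBIC)
cv2.imwrite('pics/c8.png',np.vstack([np.hstack([z(a,300,130,160,120),z(a,180,160,160,120)]),np.hstack([z(b,280,110,160,120),cv2.resize(c,(400,300))])]))
```

```text
12.3 (array([-0.0021, -0.0004,  0.0002]), array([-0.0006,  0.0002,  0.0002])) [ 1.09612207 -0.05750735 -1.37267431] 0.008257010762964801
side lens [415.6 201. ] foot pts [[349.2, 251.7], [362.9, 269.2], [326.9, 266.7], [340.1, 284.7], [326.5, 243.6]]
top lens [360.7 145.9] foot pts [[349.1, 216.4], [372.6, 215.4], [349.9, 240.4], [373.2, 239.4], [365.5, 241.8]]
wrist lens [740.7 316. ] foot pts [[383.1, 224.8], [378.6, 305.6], [288.8, 224.7], [291.0, 305.5], [316.2, 385.4]]
```

View pics/c8.png

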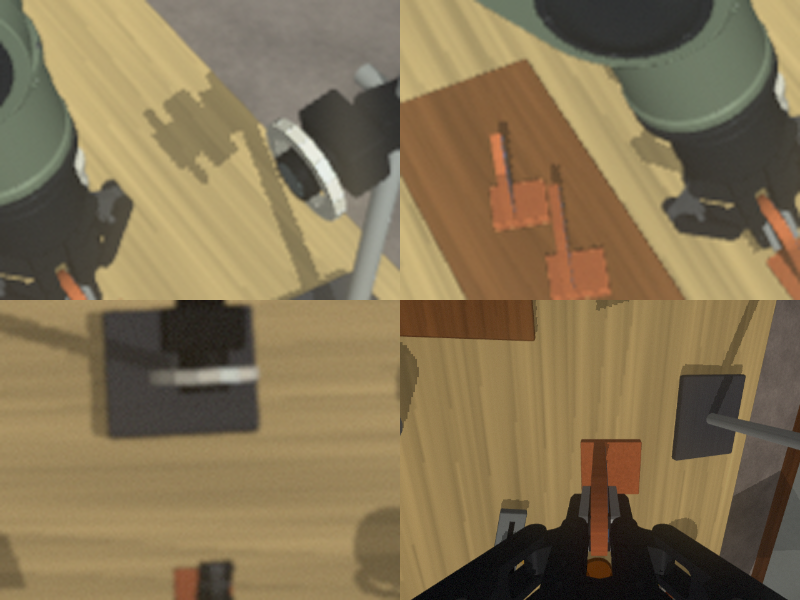

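The held tile's foot (wrist view, about 290–386 × 224) matches the prediction, the lens matches in the top and side views, and the other two tiles are still standing. The last 2 mm remain to trim.

Call:
move_arm --moves '[[[0, -0.002, -0.0005, 0, -0.0005, 0, 0], [0, -0.002, -0.0005, 0, -0.0005, 0, 0], [0, -0.002, -0.0005, 0, -0.0005, 0, 0], [0, -0.002, -0.0005, 0, -0.0005, 0, 0], [0, -0.002, -0.0005, 0, -0.0005, 0, 0]]]'

```text
clock: 12.95
position: [0.6066, -0.0826, 0.2233]
tool_rot: [2.825, 0.002, 1.595]
force: [0.6, 0.4, -1.1]
grip_width: 0.0084
finger_force: 49.2
```

Call:
move_arm --moves '[[[0, 0, 0, 0, 0, 0, 0], [0, 0, 0, 0, 0, 0, 0], [0, 0, 0, 0, 0, 0, 0], [0, 0, 0, 0, 0, 0, 0], [0, 0, 0, 0, 0, 0, 0]]]'

```text
clock: 13.45
position: [0.6066, -0.0826, 0.2233]
tool_rot: [2.825, 0.002, 1.595]
force: [-0.3, -1.1, -1.6]
grip_width: 0.0082
finger_force: 49.2
```

Run:
```python
from h import *
p,R,f,M=goal();s=bot.observe();d=delta(p,R);print(s['clock'],d,s['qd'].round(3),s['grip_width'])
if max(abs(d[0]))<.0025 and max(abs(d[1]))<.002: print(bot.job_done())
```

```text
13.45 (array([ 0.0004,  0.    , -0.0003]), array([-0.0001,  0.0003,  0.0001])) [-0.001  0.001 -0.     0.     0.001  0.002  0.001] 0.008162241354329422
the job is handed in; nothing more can be done
None
```

The job is handed in at 13.5 s: the dimmer grip is level with the brass pointer, and the arched tile is held about 18 cm in front of the lens, within 0.5 mm of the pose I worked out from the pictures.

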